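Log a reagent cassette out of its dock

TASK

Log the orange-capped reagent cassette out of the cooled dock: pinch its two side catches together, draw it up out of its well, carry it over and hold it still and upright in front of the scanner's window, with its code label facing the glass squarely, where it can be read. Finish while holding it there by its two pinched catches; leave the other cassettes seated, do not bump the scanner, and leave the rest of the bench alone.

Things in the scene. Friction and masses are not known exactly. Their poses are not given: they have to be found in the camera images.
- orange: cassette to log out: white box with two ORANGE caps, 40 (x) by 60 (y) mm, 32 mm in x above its lower 46 mm, 93 mm high with caps, 0.2 kg. Origin: centre of its underside; z up. Dark blue sprung catches on its -x and +x sides, code label on its +y end. Stands in one of the dock's wells (axes as the dock's), the catches' barbs under a ledge: with both pressed in it slides straight up, 1 mm of play
- orange_grip (a point): midway between the two catches' thumb pads, 70 mm above the cassette's underside. Pads: 24 mm wide, facing -x and +x, 51 to 85 mm above the underside. At rest they lean out: outer faces 59 mm apart at the top, 50 at the bottom; fully in they stand upright 38 mm apart. Each takes 3 N at first, 8 N fully in, then a firm stop. The dock's top is 46 mm above the underside
- orange_label (a point): centre of the code label on the cassette's +y end: white, 26 by 50 mm with black bars, and a white strip over the top edge at that end; 30 mm from the mid-line, 40 mm above the underside. Site axes as the cassette's, so +y points out of the label. The opposite end has an orange band and no label
- orange_front_catch (a joint): how far the catch on the cassette's -x side is pressed in: 0 at rest (latched), 0.14 rad fully in; free of the ledge from about 0.10
- orange_back_catch (a joint): the same for the catch on the +x side
- dock: cooled reagent dock, fixed: a white and grey block 110 (x) by 260 (y) mm, 60 mm high, with three open wells in a row along its y at -80, 0 and +80 mm (62 by 42 mm at the mouth, floor 14 mm above the bench). Origin: centre of its underside on the bench; z up. A display is on its -x face
- green: a reagent cassette of the same make and size as the orange one with GREEN caps, latched in another well of the dock: leave it seated. Origin and axes as the orange one
- violet: a reagent cassette of the same make and size as the orange one with VIOLET caps, latched in another well of the dock: leave it seated. Origin and axes as the orange one
- scanner: dark grey pistol-shaped code scanner standing in a holder, fixed: foot 110 mm across, head 100 (x) by 62 (y) by 48 (z) mm, top 179 mm above the bench. Origin: centre of the foot on the bench; its -x axis is the way it looks, level
- scanner_window (a point): centre of the scanner's red glass (50 by 36 mm), 76 mm ahead of the foot's centre, 150 mm above the bench. Axes as the scanner's: -x points out of the glass, level. It reads a label whose centre is 40 to 110 mm in front of the glass (70 is best), within 25 mm of the window's centre line sideways and in height, its face turned to the glass and within 17 degrees of parallel
- tube_rack: white rack 60 by 190 mm with orange-capped sample tubes, 104 mm high, loose, origin under its centre: leave it alone
- strip_rack: narrow aluminium strip rack 150 by 22 mm with white-capped tubes, 101 mm high, loose, origin under its centre: leave it alone
- cap_dish: small red dish of white tube caps, 84 mm across, 26 mm high, loose, origin under its centre: leave it alone
- mouse: black computer mouse 105 by 60 mm, 34 mm high, loose, origin under its centre: leave it alone
- wash_bottle: white wash bottle with a blue cap, 68 mm across, 152 mm high with a thin spout up to 185 mm, loose, origin under its centre: leave it alone
- pen: white ball pen 140 mm long, lying, loose, origin under its middle: leave it alone

How it is judged:
On the way, in this order (a step that is already met when the one before it is completed fails the run):
1. both side catches are pressed in while the cassette still stands in its well (value of joint each of orange_front_catch, orange_back_catch above 0.1 rad and z of orange in the frame of dock below 0.022 m), for 0.1 s.
2. the cassette is drawn up out of the dock by its pinched catches (value of joint each of orange_front_catch, orange_back_catch above 0.1 rad and z of orange in the frame of dock above 0.068 m and contact force between the fingers and orange above 2 N), for 0.1 s.
At the end, for the whole second after the job is handed in: Held in the air by the gripper alone, catches pressed past 0.10 rad, still, upright within 14 deg; label centre 40-110 mm before the glass, within 25 mm of its centre line sideways and in height, facing it within 17 deg; the other two cassettes seated (value of joint each of orange_front_catch, orange_back_catch above 0.1 rad and contact force between orange and dock below 0.05 N and contact force between orange and scanner below 0.05 N and contact force between orange and green below 0.05 N and contact force between orange and violet below 0.05 N and contact force between orange and tube_rack below 0.05 N and contact force between orange and cap_dish below 0.05 N and contact force between the fingers and orange above 2 N and angle between orange's own z axis and vertical below 0.25 rad and linear speed of orange below 0.02 m/s and angular speed of orange below 0.2 rad/s and x of orange_label in the frame of scanner_window between -0.11 and -0.04 m and y of orange_label in the frame of scanner_window between -0.025 and 0.025 m and z of orange_label in the frame of scanner_window between -0.025 and 0.025 m and y of scanner_window in the frame of orange_label above 0.03 m and angle between the y axis of orange_label and the x axis of scanner_window, either way round below 0.3 rad and height (world z) of orange above 0.07 m and z of each of green, violet in the frame of dock below 0.02 m); the arm keeps its last pose, push and grip.
It fails at once if another cassette in the dock is pulled or knocked out of place (distance of any of green, violet from where it was at the start of the episode above 0.008 m).
It fails at once if the scanner is bumped (contact force between scanner and anything else above 4 N).
It fails at once if the cassette is tipped over 30 degrees (angle between orange's own z axis and vertical above 0.52 rad).
It fails at once if something else on the bench is shoved by more than 30 mm (distance of any of tube_rack, strip_rack, cap_dish, mouse, wash_bottle, pen from where it was at the start of the episode above 0.03 m).
It also fails if it takes over 42 s, if anything falls off the work surface, if the arm or the gripper's body presses on something with over 40 N, if the wrist force passes 120 N, or if a joint passes its speed limit or range.

ROBOT

A 7-joint arm with a two-finger parallel gripper is mounted at the origin on the work surface. World frame = base frame: x ahead of the robot, y to its left, z up, the work surface at z = 0. Lengths are in m, angles in rad, forces in N, time in s.
With the tool pointing down it reaches from about 0.425 to 0.875 m from the base axis. Payload 4.7 kg.
Tool frame: the origin (TCP) lies at the very end of the fingers, on their centre line; the grasp point (between the pads) lies 19 mm behind it; z points along the fingers, y is the line along which they close (so a half turn about z gives the same grasp; the last joint's range is limited). The gripper opens to 87 mm and grips with 3 to 60 N. Pads are 19 mm wide; open, the fingers measure 117 mm over their backs; the gripper's body (75 mm by 190 mm) begins 51 mm behind the grasp point.
Start: joints at [1.349, 0.321, -0.07, 1.45, 0.023, 1.371, -0.057], TCP at [0.152, -0.632, 0.223] pointing down, gripper open.
Joint ranges: [-2.86, 2.86], [-0.3, 2.09], [-1.38, 1.24], [0.06, 2.45], [-1.56, 4.7], [0.09, 2.05], [-2.69, 2.69]. Speed limits (rad/s): [2.57, 2.57, 3.14, 3.14, 3.14, 3.14, 3.14].

INTERFACE

Orientations are given as a rotation vector (axis times angle).
In Python, from bench import ctrl, vision gives the robot as it stands.
- The arm moves only by the tool jog_arm, never from a script. Its argument "increments" is a list of rows, each an object of numbers: "tx", "ty", "tz": the shift along the tool's x, y, z in mm; "wx", "wy", "wz": the turn, a rotation vector about the tool's x, y, z in rad; "gripper": the opening, from 0 (shut) to 1 (fully open). In form: [{"tx": .., "ty": .., "tz": .., "wx": .., "wy": .., "wz": .., "gripper": ..}, ...]. A call has exactly 5 rows; each row is the pose to reach, as a shift and turn from the pose commanded when the call began, along the tool's axes at that moment; what a row does not reach only later rows make up. A row lasts 1/12 s, in which the tool goes at most 41.7 mm and 7.16 degrees, less where a joint would pass 70% of its speed; a pose out of reach is approached as far as the arm can. A call with a gripper value outside its range is refused whole. The fingers move at their own pace and stop on an object; "grip_force" is the grip in N (left out, the last holds). Time passes only in rows, so rows that repeat a pose let the fingers close, or fill a call up. It gives the time, the measured TCP pose, the force, the opening and the grip force at its end, in the units of the state.
- ctrl.get_state(): the state, without advancing time (a new reading comes with each control period).
- vision.get_image(name): name is "side" or "top" or "wrist"; returns a dict with "color" (384x512x3 uint8, blue, green, red), "fx", "fy", "cx", "cy" (pixels), "extrinsics" (4x4, takes a point from world to camera coordinates). Camera axes: x right, y down, z forward; pixel columns grow to the right and rows downward; lengths in m; the calibration is good to about 2 mm. A picture is of the moment at which its call begins. There is no depth.
- ctrl.close_job(): hands the job in; it is judged then, once.
Trained networks look in the newest picture that a camera, given by its name, has taken for a name from the list of things; names that differ only in an ending like _2 or _b are one class to them, and where a whole thing is asked for, a point or a joint stands for the part that bears it (a point fixed in the world has none). Each returns a list of dicts, best first, with "conf" (0 to 1); they miss things now and then, are a little off and sometimes report something else, mostly with a low value. They report only what shows in the picture. A call takes as long as a camera call.
- vision.spot_in(camera, thing): "bbox" ([left, top, right, bottom] in pixels, round what is visible of it).
The state is a dict: "time": time; "joint_positions": joint angles; "qd": joint speeds; "joint_torque": joint torques, N m; "position": TCP position; "tool_rot": TCP orientation; "ft_force": force on the tool from outside, world axes, zero at the start; "torque": the same for the moment, N m; "grip_width": opening from 0.0 (shut) to 1.0 (fully open); "grip_force": force on a finger pad.
Only numpy, scipy, OpenCV 4.12 (cv2) and the standard library are available. Lean on these libraries where they do the work, as an engineer would, in place of code of your own. Each camera call takes 0.05 s, during which the arm holds its last target. There are 200 camera calls.

## Working session

There is one attempt and no reset: what is moved stays moved. The work goes in short steps, Python scripts to look and compute and a tool call to move; the robot and the scene stay as the last step left them, time stands still between calls to the robot, and variables do not carry over. Pictures are saved under pics/ and viewed, at most 10 in all, crops included, and the job is handed in when it is done.

Besides the shell and the picture viewer there is one more tool, called after "Emit:" as name([rows], argument=value, ...), one row to a line, values as JSON. jog_arm: Moves the arm, as the interface text tells. Its arguments: {"type":"object","properties":{"increments":{"type":"array"},"grip_force":{"type":"number"}},"required":["increments"]}

```bash
mkdir -p pics
cat > h.py <<'E'
import numpy as np,cv2
from bench import ctrl,vision
from scipy.spatial.transform import Rotation as R
def ray(im,u,v):
    E=np.array(im["extrinsics"]);d=E[:3,:3].T@np.array([(u-im["cx"])/im["fx"],(v-im["cy"])/im["fy"],1]);o=-E[:3,:3].T@E[:3,3];return o,d
def atz(im,u,v,z):
    o,d=ray(im,u,v);return o+d*(z-o[2])/d[2]
def proj(im,p):
    E=np.array(im["extrinsics"]);c=E[:3,:3]@np.array(p)+E[:3,3];return np.array([im["fx"]*c[0]/c[2]+im["cx"],im["fy"]*c[1]/c[2]+im["cy"]])
E
python3 - <<'E'
from h import *
np.set_printoptions(precision=3,suppress=True)
s=ctrl.get_state();print(s["time"],s["position"],s["tool_rot"])
ims=[]
for c in["top","side"]:
    im=vision.get_image(c);ims.append(im["color"])
    print(c,ray(im,256,192),im["fx"])
    for t in["orange","dock","green","violet","scanner","orange_label","tube_rack","wash_bottle","strip_rack","cap_dish"]:
        r=vision.spot_in(c,t);print(t,[(np.round(x["bbox"]).tolist(),round(x["conf"],2)) for x in r[:2]])
cv2.imwrite("pics/a.png",cv2.resize(ims[0],(768,576),interpolation=cv2.INTER_CUBIC))
cv2.imwrite("pics/b.png",cv2.resize(ims[1],(768,576),interpolation=cv2.INTER_CUBIC))
E
```

```text
0.0 [ 0.152 -0.631  0.221] [-3.118 -0.369  0.001]
top (array([ 0.349, -0.017,  1.23 ]), array([ 0.154, -0.015, -0.988])) 374.51002278013283
orange [([251.0, 191.0, 268.0, 209.0], 0.82)]
dock [([240.0, 158.0, 329.0, 224.0], 0.84)]
green [([270.0, 187.0, 295.0, 209.0], 0.62)]
violet [([239.0, 159.0, 330.0, 222.0], 0.7), ([300.0, 185.0, 321.0, 202.0], 0.58)]
scanner [([106.0, 165.0, 149.0, 201.0], 0.76)]
orange_label [([248.0, 192.0, 268.0, 208.0], 0.51)]
tube_rack [([172.0, 122.0, 230.0, 155.0], 0.73)]
wash_bottle [([351.0, 144.0, 380.0, 171.0], 0.56)]
strip_rack [([376.0, 176.0, 400.0, 225.0], 0.68)]
cap_dish [([163.0, 226.0, 188.0, 256.0], 0.92)]
side (array([0.403, 0.695, 0.873]), array([ 0.107, -0.677, -0.728])) 355.21734224318135
orange [([251.0, 182.0, 271.0, 207.0], 0.88)]
dock [([208.0, 154.0, 283.0, 226.0], 0.77)]
green [([256.0, 164.0, 270.0, 184.0], 0.5), ([252.0, 181.0, 271.0, 206.0], 0.48)]
violet [([252.0, 148.0, 271.0, 165.0], 0.49)]
scanner [([191.0, 273.0, 239.0, 380.0], 0.94), ([212.0, 153.0, 280.0, 223.0], 0.43)]
orange_label [([250.0, 184.0, 275.0, 203.0], 0.6)]
tube_rack [([155.0, 211.0, 201.0, 282.0], 0.83)]
wash_bottle [([222.0, 107.0, 245.0, 146.0], 0.8)]
strip_rack [([253.0, 108.0, 288.0, 137.0], 0.73), ([254.0, 162.0, 268.0, 183.0], 0.2)]
cap_dish [([282.0, 269.0, 314.0, 296.0], 0.96)]
```

View pics/a.png

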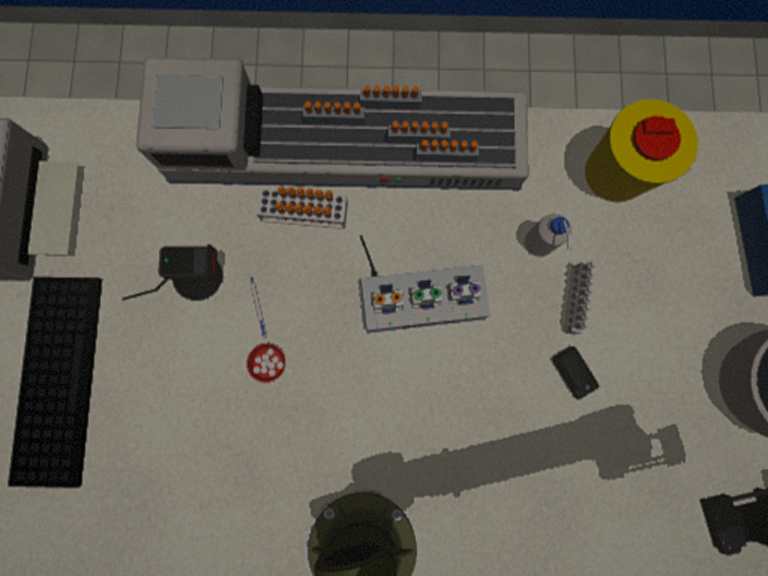

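View pics/b.png

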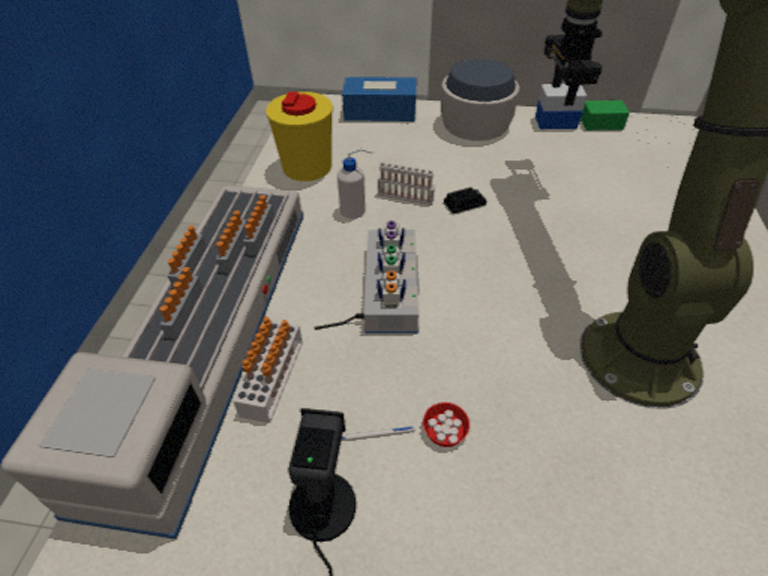

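The top view shows the dock at about (425,298), with the orange cassette leftmost at (387,298), i.e. at the +y end. The scanner's head is at (187,263), with its red window on its right end at (214,262), looking along −y towards the dock. The tube rack at (303,205), the pen at (258,305) and the dish at (265,362) lie in between. The side view agrees.

Run:
```python
from h import *
np.set_printoptions(precision=3,suppress=True)
t=vision.get_image("top");s=vision.get_image("side")
k=1/1.5
print("dock corners",[atz(t,u*k,v*k,.06)[:2] for u,v in[(360,279),(484,265),(490,319),(365,331)]])
for n,u,v in[("o",387,298),("g",427,294.5),("v",465,290)]: print(n,atz(t,u*k,v*k,.107))
print("head top",[atz(t,u*k,v*k,.179)[:2] for u,v in[(160,248),(212,247),(214,279),(160,277)]])
print("side head",[atz(s,u*k,v*k,.179)[:2] for u,v in[(304,409),(344,411),(335,452),(290,450)]])
print("rack",[atz(t,u*k,v*k,.1)[:2] for u,v in[(262,187),(347,195),(345,227),(258,220)]])
T=R.from_rotvec(ctrl.get_state()["tool_rot"]).as_matrix();print(T)
a=cv2.resize(t["color"][150:240,90:350],None,fx=3,fy=3,interpolation=cv2.INTER_CUBIC)
b=cv2.resize(s["color"][150:384,180:330],None,fx=2.5,fy=2.5,interpolation=cv2.INTER_CUBIC)[:,:375]
c=np.zeros((600,800,3),np.uint8);c[:270,:780]=a[:270,:780];cv2.imwrite("pics/c.png",c[:270]);cv2.imwrite("pics/d.png",b)
```

```text
dock corners [array([0.55 , 0.017]), array([ 0.585, -0.246]), array([ 0.47 , -0.257]), array([0.44 , 0.004])]
o [ 0.504 -0.04   0.107]
g [ 0.513 -0.121  0.107]
v [ 0.523 -0.197  0.107]
head top [array([0.583, 0.397]), array([0.586, 0.298]), array([0.524, 0.29 ]), array([0.526, 0.393])]
side head [array([0.587, 0.309]), array([0.528, 0.304]), array([0.527, 0.369]), array([0.59 , 0.375])]
rack [array([0.735, 0.225]), array([0.721, 0.047]), array([0.652, 0.049]), array([0.663, 0.23 ])]
[[ 0.972  0.234 -0.   ]
 [ 0.234 -0.972 -0.   ]
 [-0.     0.    -1.   ]]
```

View pics/c.png

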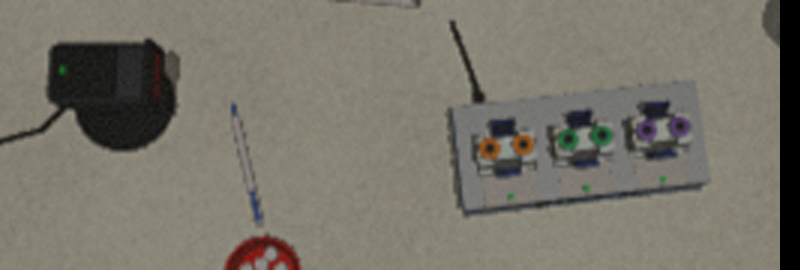

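The crop shows the dock yawed slightly, with orange caps at (505,147) and the scanner window facing right at (170,67). I have orange at about (0.504,-0.040) with yaw about 0.12, and I'm moving over it now.

Emit:
jog_arm([
  {"tx": 28, "ty": -28, "wz": -0.12, "gripper": 1},
  {"tx": 56, "ty": -57, "wz": -0.24, "gripper": 1},
  {"tx": 84, "ty": -86, "wz": -0.36, "gripper": 1},
  {"tx": 112, "ty": -115, "wz": -0.48, "gripper": 1},
  {"tx": 140, "ty": -143, "wz": -0.6, "gripper": 1},
])

```text
validation failed for argument at $.in...
```

```bash
cat >> h.py <<'E'
def to(p,yaw):
    """shift/turn to put the TCP at p, pointing down, tool y at angle yaw in the world"""
    s=ctrl.get_state();T=R.from_rotvec(s["tool_rot"]).as_matrix()
    y=np.array([np.cos(yaw),np.sin(yaw),0]);z=np.array([0,0,-1.]);G=np.c_[np.cross(y,z),y,z]
    print("t",round(s["time"],2),"pos",np.round(s["position"],4),"yaw",round(np.arctan2(T[1,1],T[0,1]),3),"w",round(s["grip_width"],3),"gf",np.round(s["grip_force"],1),"f",np.round(s["ft_force"],1))
    print("shift mm",np.round(1000*T.T@(np.array(p)-s["position"]),1),"turn",np.round(R.from_matrix(T.T@G).as_rotvec(),3))
E
python3 -c "
from h import *
to([.504,-.04,.223],.12)"
```

```text
t 1.2 pos [ 0.1518 -0.632   0.2226] yaw -1.335 w 1.001 gf 0.0 f [-0.7  0.   0.1]
shift mm [ 480.7 -493.4   -0.5] turn [ 0.     0.    -1.455]
```

Emit:
jog_arm([
  {"tx": 28, "ty": -28, "tz": 0, "wx": 0, "wy": 0, "wz": -0.12, "gripper": 1},
  {"tx": 56, "ty": -57, "tz": 0, "wx": 0, "wy": 0, "wz": -0.24, "gripper": 1},
  {"tx": 84, "ty": -86, "tz": 0, "wx": 0, "wy": 0, "wz": -0.36, "gripper": 1},
  {"tx": 112, "ty": -115, "tz": 0, "wx": 0, "wy": 0, "wz": -0.48, "gripper": 1},
  {"tx": 140, "ty": -143, "tz": 0, "wx": 0, "wy": 0, "wz": -0.6, "gripper": 1},
])

```text
time: 1.62
position: [0.2553, -0.4584, 0.2226]
tool_rot: [2.867, 1.283, -0.0]
ft_force: [1.5, -0.1, 0.0]
grip_width: 1.001
grip_force: 0.0
```

```bash
python3 -c "
from h import *
to([.504,-.04,.223],.12)"
```

```text
t 1.62 pos [ 0.2553 -0.4584  0.2226] yaw -0.729 w 1.001 gf 0.0 f [ 1.5 -0.1  0. ]
shift mm [477.8 -93.3  -0.6] turn [ 0.     0.    -0.849]
```

Emit:
jog_arm([
  {"tx": 39, "ty": -7.6, "tz": 0, "wx": 0, "wy": 0, "wz": -0.12, "gripper": 1},
  {"tx": 78, "ty": -15.2, "tz": 0, "wx": 0, "wy": 0, "wz": -0.24, "gripper": 1},
  {"tx": 117, "ty": -22.8, "tz": 0, "wx": 0, "wy": 0, "wz": -0.36, "gripper": 1},
  {"tx": 156, "ty": -30.4, "tz": 0, "wx": 0, "wy": 0, "wz": -0.48, "gripper": 1},
  {"tx": 195, "ty": -38, "tz": 0, "wx": 0, "wy": 0, "wz": -0.6, "gripper": 1},
])

```text
time: 2.03
position: [0.3578, -0.2884, 0.2229]
tool_rot: [2.359, 2.073, -0.001]
ft_force: [1.7, -0.5, -0.2]
grip_width: 0.995
grip_force: 0.0
```

Emit:
jog_arm([
  {"tx": 37, "ty": 16, "tz": 0, "wx": 0, "wy": 0, "wz": -0.05, "gripper": 1},
  {"tx": 74, "ty": 32, "tz": 0, "wx": 0, "wy": 0, "wz": -0.1, "gripper": 1},
  {"tx": 111, "ty": 48, "tz": 0, "wx": 0, "wy": 0, "wz": -0.15, "gripper": 1},
  {"tx": 148, "ty": 64, "tz": 0, "wx": 0, "wy": 0, "wz": -0.2, "gripper": 1},
  {"tx": 180, "ty": 78, "tz": 0, "wx": 0, "wy": 0, "wz": -0.25, "gripper": 1},
])

```text
time: 2.45
position: [0.4597, -0.1195, 0.2231]
tool_rot: [2.085, 2.349, 0.001]
ft_force: [0.5, -0.2, -0.6]
grip_width: 0.998
grip_force: 0.0
```

```bash
python3 -c "
from h import *
to([.504,-.04,.223],.12)
im=vision.get_image('wrist');print(ray(im,256,192),im['fx']);np.save('w1.npy',im,allow_pickle=True)
for p in [[.504,-.04,.107],[.513,-.121,.107],[.504,-.04,.06]]: print(proj(im,p))
for n in ['orange','orange_label','green','violet','dock']: print(n,[(np.round(x['bbox']).tolist(),round(x['conf'],2)) for x in vision.spot_in('wrist',n)[:2]])
cv2.imwrite('pics/e.png',cv2.resize(im['color'],(768,576)))"
```

```text
t 2.45 pos [ 0.4597 -0.1195  0.2231] yaw 0.119 w 0.998 gf 0.0 f [ 0.5 -0.2 -0.6]
shift mm [73.7 53.4  0.1] turn [ 0.001  0.001 -0.001]
(array([ 0.45294376, -0.05380873,  0.38484604]), array([ 0.04721683, -0.25448637, -0.96614303])) 322.33598369158665
[313.64413462  96.68698106]
[308.52307467 191.52943437]
[304.47610788  98.0631804 ]
orange [([279.0, 64.0, 352.0, 138.0], 0.81), ([377.0, 372.0, 396.0, 382.0], 0.74)]
orange_label [([280.0, 62.0, 351.0, 137.0], 0.9)]
green [([277.0, 154.0, 342.0, 221.0], 0.59)]
violet [([281.0, 225.0, 343.0, 291.0], 0.79), ([276.0, 154.0, 346.0, 222.0], 0.36)]
dock [([249.0, 46.0, 448.0, 296.0], 0.97)]
```

View pics/e.png

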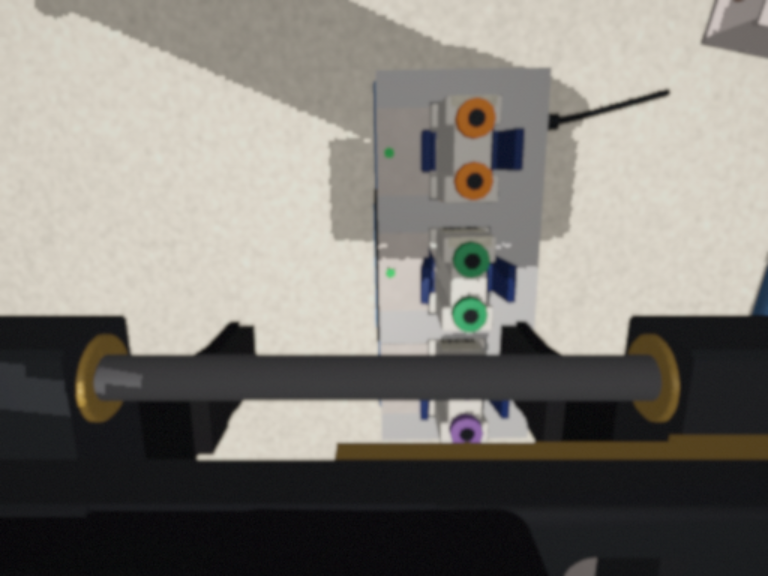

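The wrist view shows the orange caps at (475,118) and (473,181), with the catches at (428,151) and (508,149). The green caps are at (472,261) and (471,316).

Run:
```python
from h import *
np.set_printoptions(precision=4,suppress=True)
im=np.load('w1.npy',allow_pickle=True).item()
k=1/1.5;f=lambda u,v,z:atz(im,u*k,v*k,z)[:2]
o=[f(476.5,118,.107),f(473.5,181,.107)];g=[f(472,260,.107),f(470.5,316,.107)]
print(o,g);co=sum(o)/2;cg=sum(g)/2;d=co-cg;print(co,cg,np.hypot(*d),"yaw",np.arctan2(-d[0],d[1]))
c=[f(376,72,.06),f(549,69,.06),f(538,300,.06),f(379,240,.06)];print("corners",c)
d=c[0]-c[3];print(np.arctan2(-d[0],d[1]));d=c[1]-c[0];print(np.arctan2(d[1],d[0]),np.hypot(*d))
# cassette body edges on dock top: catches extremes at about z=.099 top outer edge
print("pads",f(421,151,.099),f(523,149,.099))
```

```text
[array([ 0.5049, -0.0256]), array([ 0.5089, -0.0591])] [array([ 0.5157, -0.104 ]), array([ 0.5205, -0.1382])]
[ 0.5069 -0.0423] [ 0.5181 -0.1211] 0.07955599624651671 yaw 0.14103662898396133
corners [array([ 0.4467, -0.0013]), array([0.5538, 0.0133]), array([ 0.577 , -0.1352]), array([ 0.4613, -0.1063])]
0.13825890074374975
0.13608559752917 0.10804944767162379
pads [ 0.478  -0.0462] [ 0.5356 -0.0382]
```

```bash
python3 -c "
from h import *
to([.507,-.0425,.066],.138)"
```

```text
t 2.75 pos [ 0.458  -0.1237  0.2225] yaw 0.113 w 1.0 gf 0.0 f [-0.3  0.1 -0. ]
shift mm [ 75.3  57.9 156.4] turn [-0.001  0.001 -0.025]
```

Emit:
jog_arm([
  {"tx": 25, "ty": 19, "tz": 0, "wx": 0, "wy": 0, "wz": -0.01, "gripper": 1},
  {"tx": 50, "ty": 38, "tz": 0, "wx": 0, "wy": 0, "wz": -0.02, "gripper": 1},
  {"tx": 75.3, "ty": 57.9, "tz": 0, "wx": 0, "wy": 0, "wz": -0.025, "gripper": 1},
  {"tx": 75.3, "ty": 57.9, "tz": 0, "wx": 0, "wy": 0, "wz": -0.025, "gripper": 1},
  {"tx": 75.3, "ty": 57.9, "tz": 0, "wx": 0, "wy": 0, "wz": -0.025, "gripper": 1},
])

```text
time: 3.17
position: [0.5076, -0.0407, 0.2224]
tool_rot: [-2.059, -2.372, -0.0]
ft_force: [-0.9, -1.4, -0.4]
grip_width: 1.0
grip_force: 0.0
```

```bash
python3 -c "
from h import *
to([.507,-.0425,.066],.138)
im=vision.get_image('wrist');im=vision.get_image('wrist');np.save('w2.npy',im,allow_pickle=True)
to([.507,-.0425,.066],.138)
print(vision.spot_in('wrist','orange')[:1])
print(proj(im,[.507,-.0425,.107])*1.5)
cv2.imwrite('pics/f.png',cv2.resize(im['color'],(768,576)))"
```

```text
t 3.17 pos [ 0.5076 -0.0407  0.2224] yaw 0.141 w 1.0 gf 0.0 f [-0.9 -1.4 -0.4]
shift mm [ -1.8  -0.8 156.4] turn [-0.    -0.     0.003]
t 3.27 pos [ 0.5069 -0.043   0.2222] yaw 0.137 w 1.001 gf 0.0 f [ 0.6 -0.9  0. ]
shift mm [  0.6   0.3 156.2] turn [-0.001  0.001 -0.001]
[{'bbox': [215.4, 143.9, 285.4, 212.2], 'conf': 0.71}]
[374.28155591 275.1916079 ]
```

View pics/f.png

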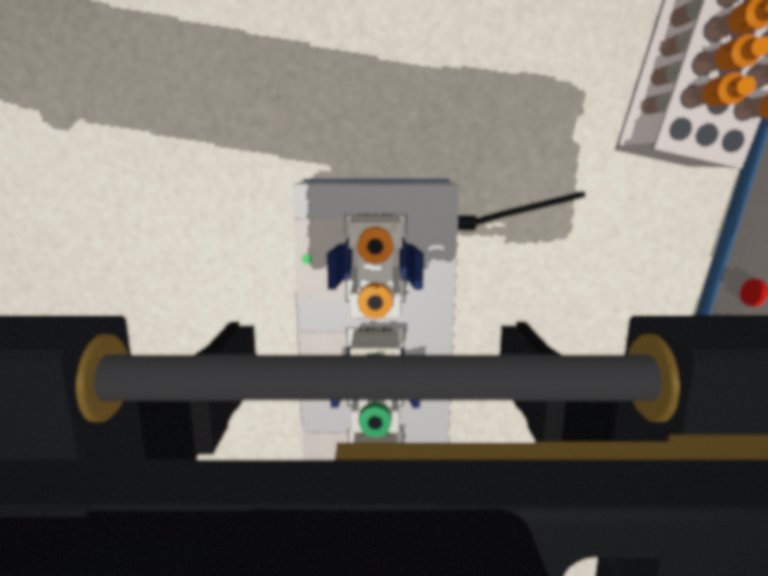

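Caps now are at (375,246) and (375,302), and the predicted centre (374,275) matches their midpoint. The grip is centred between the catches, so I'm descending.

Emit:
jog_arm([
  {"tx": 0.6, "ty": 0.3, "tz": 30, "wx": 0, "wy": 0, "wz": 0, "gripper": 1},
  {"tx": 0.6, "ty": 0.3, "tz": 60, "wx": 0, "wy": 0, "wz": 0, "gripper": 1},
  {"tx": 0.6, "ty": 0.3, "tz": 90, "wx": 0, "wy": 0, "wz": 0, "gripper": 1},
  {"tx": 0.6, "ty": 0.3, "tz": 115, "wx": 0, "wy": 0, "wz": 0, "gripper": 1},
  {"tx": 0.6, "ty": 0.3, "tz": 130, "wx": 0, "wy": 0, "wz": 0, "gripper": 1},
])

```text
time: 3.73
position: [0.5053, -0.0424, 0.0896]
tool_rot: [-2.063, -2.366, 0.005]
ft_force: [-1.0, -0.0, -0.0]
grip_width: 0.997
grip_force: 0.0
```

Emit:
jog_arm([
  {"tx": 0, "ty": 0, "tz": 8, "wx": 0, "wy": 0, "wz": 0, "gripper": 1},
  {"tx": 0, "ty": 0, "tz": 16, "wx": 0, "wy": 0, "wz": 0, "gripper": 1},
  {"tx": 0, "ty": 0, "tz": 22, "wx": 0, "wy": 0, "wz": 0, "gripper": 1},
  {"tx": 0, "ty": 0, "tz": 25.5, "wx": 0, "wy": 0, "wz": 0, "gripper": 1},
  {"tx": 0, "ty": 0, "tz": 25.5, "wx": 0, "wy": 0, "wz": 0, "gripper": 1},
])

```text
time: 4.15
position: [0.5078, -0.0405, 0.067]
tool_rot: [2.061, 2.371, -0.0]
ft_force: [0.4, -0.6, 0.0]
grip_width: 0.998
grip_force: 0.0
```

```bash
python3 -c "
from h import *
to([.507,-.0425,.066],.138)"
```

```text
t 4.15 pos [ 0.5078 -0.0405  0.067 ] yaw 0.14 w 0.998 gf 0.0 f [ 0.4 -0.6  0. ]
shift mm [-1.8 -1.   1. ] turn [0.    0.    0.002]
```

Emit:
jog_arm([
  {"tx": -0.8, "ty": -0.4, "tz": 0.5, "wx": 0, "wy": 0, "wz": 0, "gripper": 0.6},
  {"tx": -0.8, "ty": -0.4, "tz": 0.5, "wx": 0, "wy": 0, "wz": 0, "gripper": 0.5},
  {"tx": -0.8, "ty": -0.4, "tz": 0.5, "wx": 0, "wy": 0, "wz": 0, "gripper": 0.3},
  {"tx": -0.8, "ty": -0.4, "tz": 0.5, "wx": 0, "wy": 0, "wz": 0, "gripper": 0.1},
  {"tx": -0.8, "ty": -0.4, "tz": 0.5, "wx": 0, "wy": 0, "wz": 0, "gripper": 0},
], grip_force=30)

```text
time: 4.57
position: [0.5076, -0.0411, 0.0668]
tool_rot: [2.06, 2.371, 0.0]
ft_force: [-1.5, 0.5, 2.1]
grip_width: 0.704
grip_force: 0.7
```

Emit:
jog_arm([
  {"tx": 0, "ty": 0, "tz": 0, "wx": 0, "wy": 0, "wz": 0, "gripper": 0},
  {"tx": 0, "ty": 0, "tz": 0, "wx": 0, "wy": 0, "wz": 0, "gripper": 0},
  {"tx": 0, "ty": 0, "tz": 0, "wx": 0, "wy": 0, "wz": 0, "gripper": 0},
  {"tx": 0, "ty": 0, "tz": 0, "wx": 0, "wy": 0, "wz": 0, "gripper": 0},
  {"tx": 0, "ty": 0, "tz": 0, "wx": 0, "wy": 0, "wz": 0, "gripper": 0},
])

```text
time: 4.98
position: [0.5065, -0.0413, 0.0672]
tool_rot: [-2.06, -2.37, 0.004]
ft_force: [-6.2, -0.2, 9.4]
grip_width: 0.425
grip_force: 30.0
```

Emit:
jog_arm([
  {"tx": 0, "ty": 0, "tz": 0, "wx": 0, "wy": 0, "wz": 0, "gripper": 0},
  {"tx": 0, "ty": 0, "tz": 0, "wx": 0, "wy": 0, "wz": 0, "gripper": 0},
  {"tx": 0, "ty": 0, "tz": 0, "wx": 0, "wy": 0, "wz": 0, "gripper": 0},
  {"tx": 0, "ty": 0, "tz": 0, "wx": 0, "wy": 0, "wz": 0, "gripper": 0},
  {"tx": 0, "ty": 0, "tz": 0, "wx": 0, "wy": 0, "wz": 0, "gripper": 0},
])

```text
time: 5.4
position: [0.5065, -0.0413, 0.0672]
tool_rot: [-2.06, -2.37, 0.004]
ft_force: [-5.3, 0.2, 9.2]
grip_width: 0.421
grip_force: 30.0
```

Emit:
jog_arm([
  {"tx": 0, "ty": 0, "tz": -3, "wx": 0, "wy": 0, "wz": 0, "gripper": 0},
  {"tx": 0, "ty": 0, "tz": -6, "wx": 0, "wy": 0, "wz": 0, "gripper": 0},
  {"tx": 0, "ty": 0, "tz": -9, "wx": 0, "wy": 0, "wz": 0, "gripper": 0},
  {"tx": 0, "ty": 0, "tz": -12, "wx": 0, "wy": 0, "wz": 0, "gripper": 0},
  {"tx": 0, "ty": 0, "tz": -15, "wx": 0, "wy": 0, "wz": 0, "gripper": 0},
])

```text
time: 5.82
position: [0.5068, -0.0411, 0.0813]
tool_rot: [-2.06, -2.371, 0.001]
ft_force: [-1.9, -1.1, -3.1]
grip_width: 0.419
grip_force: 30.0
```

```bash
python3 -c "
from h import *
to([.507,-.0425,.18],.138)
im=vision.get_image('side')
to([.507,-.0425,.18],.138)
cv2.imwrite('pics/g.png',cv2.resize(im['color'][130:230,190:300],None,fx=5,fy=5,interpolation=cv2.INTER_CUBIC))"
```

```text
t 5.82 pos [ 0.5068 -0.0411  0.0813] yaw 0.14 w 0.419 gf 30.0 f [-1.9 -1.1 -3.1]
shift mm [ -1.4  -0.1 -98.7] turn [-0.001 -0.     0.002]
t 5.87 pos [ 0.5069 -0.0411  0.0818] yaw 0.14 w 0.425 gf 30.0 f [-2.3 -0.8 -0.9]
shift mm [ -1.4  -0.2 -98.2] turn [-0.001  0.     0.002]
```

View pics/g.png

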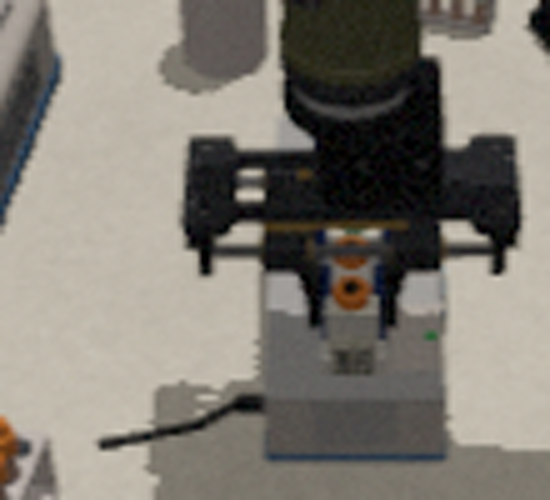

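The view shows the orange cassette lifting between the fingers at (350,290), with its barred label showing on the +y end at (352,360). I'm drawing it fully out.

Emit:
jog_arm([
  {"tx": 0, "ty": 0, "tz": -8, "wx": 0, "wy": 0, "wz": 0, "gripper": 0},
  {"tx": 0, "ty": 0, "tz": -18, "wx": 0, "wy": 0, "wz": 0, "gripper": 0},
  {"tx": 0, "ty": 0, "tz": -28, "wx": 0, "wy": 0, "wz": 0, "gripper": 0},
  {"tx": 0, "ty": 0, "tz": -38, "wx": 0, "wy": 0, "wz": 0, "gripper": 0},
  {"tx": 0, "ty": 0, "tz": -48, "wx": 0, "wy": 0, "wz": 0, "gripper": 0},
])

```text
time: 6.28
position: [0.5085, -0.041, 0.1314]
tool_rot: [2.059, 2.37, 0.002]
ft_force: [-0.9, 0.8, -2.4]
grip_width: 0.421
grip_force: 30.0
```

Emit:
jog_arm([
  {"tx": 0, "ty": 0, "tz": -10, "wx": 0, "wy": 0, "wz": 0, "gripper": 0},
  {"tx": 0, "ty": 0, "tz": -20, "wx": 0, "wy": 0, "wz": 0, "gripper": 0},
  {"tx": 0, "ty": 0, "tz": -30, "wx": 0, "wy": 0, "wz": 0, "gripper": 0},
  {"tx": 0, "ty": 0, "tz": -35, "wx": 0, "wy": 0, "wz": 0, "gripper": 0},
  {"tx": 0, "ty": 0, "tz": -35, "wx": 0, "wy": 0, "wz": 0, "gripper": 0},
])

```text
time: 6.7
position: [0.5085, -0.0411, 0.1661]
tool_rot: [2.059, 2.369, 0.002]
ft_force: [0.1, -0.3, -1.7]
grip_width: 0.42
grip_force: 30.0
```

```bash
python3 -c "
from h import *
im=vision.get_image('wrist');s=vision.get_image('side');
print('orange',vision.spot_in('wrist','orange')[:2],vision.spot_in('side','scanner')[:1],vision.spot_in('wrist','scanner')[:1])
to([.556,.16,.165],0)
a=cv2.resize(s['color'][160:384,150:330],(480,597),interpolation=cv2.INTER_CUBIC)
b=cv2.resize(im['color'],(320,240));c=np.zeros((597,800,3),np.uint8);c[:,:480]=a;c[:240,480:]=b
t=vision.get_image('top');c[250:590,480:]=cv2.resize(t['color'][150:235,90:170],(320,340),interpolation=cv2.INTER_CUBIC)
cv2.imwrite('pics/h.png',c)"
```

```text
orange [{'bbox': [207.7, 289.1, 217.3, 294.6], 'conf': 0.68}] [{'bbox': [191.3, 270.8, 240.5, 384.0], 'conf': 0.56}] []
t 6.95 pos [ 0.5069 -0.041   0.1638] yaw 0.14 w 0.428 gf 30.0 f [ 0.1 -0.5 -1.7]
shift mm [192.2  76.7  -1.2] turn [-0.001 -0.     0.14 ]
```

View pics/h.png

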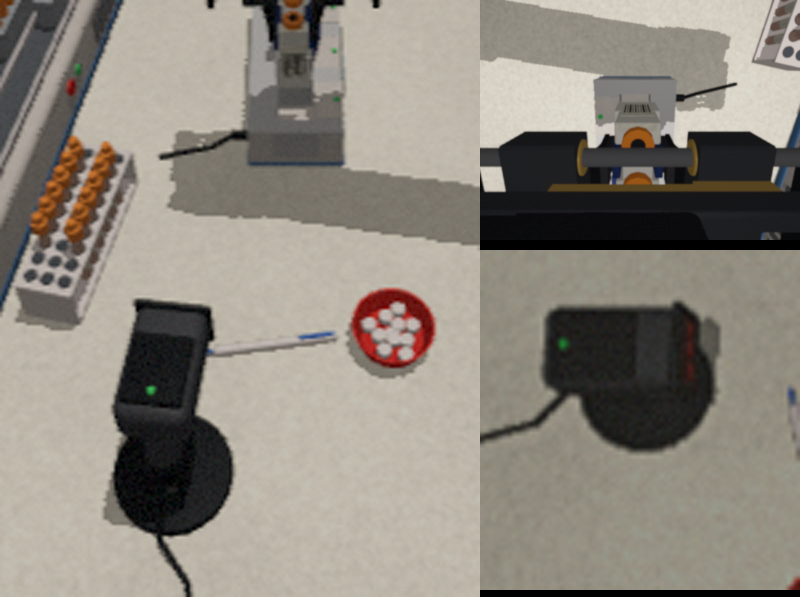

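The composite shows the cassette out of the dock with its label facing the scanner. In the top crop the scanner head spans about (548–697, 305–388), the foot is at (647,384), and the window is at the right end.

Run:
```python
from h import *
np.set_printoptions(precision=4,suppress=True)
t=vision.get_image('top');s=vision.get_image('side')
ft=lambda u,v,z:atz(t,90+(u-480)/4,150+(v-250)/4,z)[:2]
fs=lambda u,v,z:atz(s,150+u/2.667,160+v/2.667,z)[:2]
print("foot top",ft(647,384,.012),"side",fs(174,474,.012))
for n,f,P in[("top",ft,[(548,309),(672,306),(672,389),(548,389),(683,305),(697,384)]),("side",fs,[(117,405),(136,308),(211,312),(189,410)])]:
    for p in P: print(n,p,f(*p,.179))
# Fit: foot + head quad model by silhouette of dark pixels in top
from scipy.optimize import minimize
def model(im,x,y,a,roi):
    Rz=R.from_euler("z",a).as_matrix();m=np.zeros(im["color"].shape[:2],np.uint8)
    box=np.array([[u,v,z] for u in(-.076,.024) for v in(-.031,.031) for z in(.131,.179)])
    th=np.linspace(0,2*np.pi,40);foot=np.c_[.055*np.cos(th),.055*np.sin(th),0*th+.005]
    for P in(box,foot):
        q=np.array([proj(im,Rz@p+[x,y,0]) for p in P])
        cv2.fillConvexPoly(m,cv2.convexHull(np.round(q*16).astype(np.int32)),1,shift=4)
    return m
rois={"top":(105,175,160,205),"side":(185,250,265,384)}
best=None
masks={}
for n,im in(("top",t),("side",s)):
    u0,u1,v0,v1=rois[n];g=im["color"].max(2);masks[n]=(g<75)[v0:v1,u0:u1]
def cost(p):
    c=0
    for n,im in(("top",t),("side",s)):
        u0,u1,v0,v1=rois[n];c+=np.sum(model(im,*p,None)[v0:v1,u0:u1]!=masks[n])
    return c
r=min((minimize(cost,[x0,.37,a],method="Nelder-Mead",options=dict(initial_simplex=[[x0,.37,a],[x0+.02,.37,a],[x0,.385,a],[x0,.37,a+.15]],xatol=1e-4,fatol=.5)) for x0 in(.545,.56) for a in(1.45,1.57,1.7)),key=lambda r:r.fun)
print(r.x,r.fun,masks["top"].sum(),masks["side"].sum())
for n,im in(("top",t),("side",s)):
    u0,u1,v0,v1=rois[n];c=im["color"].copy();e=cv2.findContours(model(im,*r.x,None),0,1)[0];cv2.drawContours(c,e,-1,(0,255,255),1)
    cv2.imwrite(f"pics/fit_{n}.png",cv2.resize(c[v0-5:v1,u0-5:u1+5],None,fx=4,fy=4,interpolation=cv2.INTER_NEAREST))
a=cv2.imread("pics/fit_top.png");b=cv2.imread("pics/fit_side.png");H=max(a.shape[0],b.shape[0]);c=np.zeros((H,a.shape[1]+b.shape[1],3),np.uint8);c[:a.shape[0],:a.shape[1]]=a;c[:b.shape[0],a.shape[1]:]=b;cv2.imwrite("pics/i.png",c);print(c.shape)
x,y,al=r.x;print("window",x-.076*np.cos(al),y-.076*np.sin(al))
```

```text
foot top [0.5599 0.3754] side [0.5572 0.3843]
top (548, 309) [0.5843 0.3964]
top (672, 306) [0.5882 0.3077]
top (672, 389) [0.5277 0.3036]
top (548, 389) [0.5261 0.3917]
top (683, 305) [0.589  0.2998]
top (697, 384) [0.5316 0.2861]
side (117, 405) [0.5823 0.3997]
side (136, 308) [0.5888 0.3164]
side (211, 312) [0.5267 0.3113]
side (189, 410) [0.5269 0.3958]
[0.5602 0.3795 1.5843] 544.0 1210 2963
(496, 620, 3)
window 0.5611892568969176 0.3035254533188686
```

View pics/i.png

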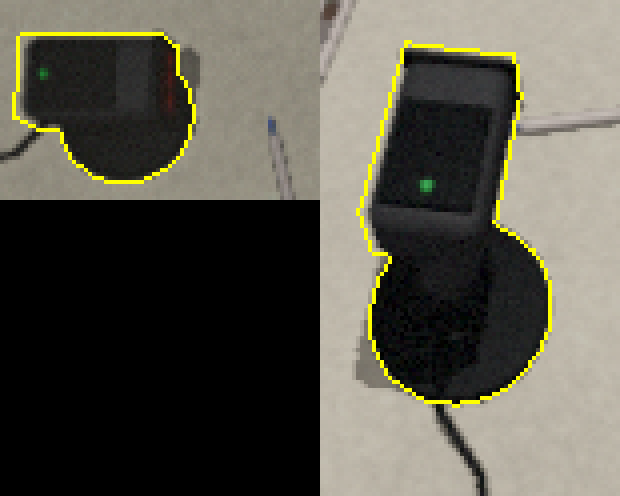

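The fit overlays the scanner well. I get the foot at (0.560,0.3795) and the window at about (0.561,0.303), looking along −y with the scanner's x axis at about 1.59 rad. I'm carrying the cassette over smoothly.

Emit:
jog_arm([
  {"tx": 7, "ty": 2.6, "tz": 0, "wx": 0, "wy": 0, "wz": 0.005, "gripper": 0},
  {"tx": 21, "ty": 7.8, "tz": 0, "wx": 0, "wy": 0, "wz": 0.012, "gripper": 0},
  {"tx": 40, "ty": 14.8, "tz": 0, "wx": 0, "wy": 0, "wz": 0.022, "gripper": 0},
  {"tx": 60, "ty": 22.3, "tz": 0, "wx": 0, "wy": 0, "wz": 0.032, "gripper": 0},
  {"tx": 80, "ty": 29.7, "tz": 0, "wx": 0, "wy": 0, "wz": 0.042, "gripper": 0},
])

```text
time: 7.52
position: [0.5258, 0.0437, 0.1645]
tool_rot: [-2.111, -2.326, -0.0]
ft_force: [-0.3, -0.4, -1.0]
grip_width: 0.42
grip_force: 30.0
```

Emit:
jog_arm([
  {"tx": 18, "ty": 7.5, "tz": 0, "wx": 0, "wy": 0, "wz": 0.01, "gripper": 0},
  {"tx": 36, "ty": 15, "tz": 0, "wx": 0, "wy": 0, "wz": 0.02, "gripper": 0},
  {"tx": 54, "ty": 22.5, "tz": 0, "wx": 0, "wy": 0, "wz": 0.03, "gripper": 0},
  {"tx": 70, "ty": 29, "tz": 0, "wx": 0, "wy": 0, "wz": 0.04, "gripper": 0},
  {"tx": 82, "ty": 34, "tz": 0, "wx": 0, "wy": 0, "wz": 0.045, "gripper": 0},
])

```text
time: 7.93
position: [0.5515, 0.13, 0.1645]
tool_rot: [-2.16, -2.28, -0.001]
ft_force: [0.3, -0.3, -1.7]
grip_width: 0.426
grip_force: 30.0
```

```bash
python3 -c "
from h import *
vision.get_image('top');to([.561,.206,.163],.02)"
```

```text
t 7.98 pos [0.5517 0.1329 0.1647] yaw 0.057 w 0.424 gf 30.0 f [ 1.8  4.5 -1.1]
shift mm [72.5 13.4  2. ] turn [ 0.001 -0.004  0.037]
```

Emit:
jog_arm([
  {"tx": 14, "ty": 2.6, "tz": 0.3, "wx": 0, "wy": 0, "wz": 0.01, "gripper": 0},
  {"tx": 32, "ty": 6, "tz": 0.6, "wx": 0, "wy": 0, "wz": 0.02, "gripper": 0},
  {"tx": 48, "ty": 9, "tz": 1, "wx": 0, "wy": 0, "wz": 0.03, "gripper": 0},
  {"tx": 60, "ty": 11.5, "tz": 1, "wx": 0, "wy": 0, "wz": 0.035, "gripper": 0},
  {"tx": 66, "ty": 12.5, "tz": 1, "wx": 0, "wy": 0, "wz": 0.037, "gripper": 0},
])

```text
time: 8.4
position: [0.56, 0.1961, 0.1634]
tool_rot: [-2.201, -2.24, -0.001]
ft_force: [-0.7, 0.3, -2.6]
grip_width: 0.423
grip_force: 30.0
```

Emit:
jog_arm([
  {"tx": 0, "ty": 0, "tz": 0, "wx": 0, "wy": 0, "wz": 0, "gripper": 0},
  {"tx": 0, "ty": 0, "tz": 0, "wx": 0, "wy": 0, "wz": 0, "gripper": 0},
  {"tx": 0, "ty": 0, "tz": 0, "wx": 0, "wy": 0, "wz": 0, "gripper": 0},
  {"tx": 0, "ty": 0, "tz": 0, "wx": 0, "wy": 0, "wz": 0, "gripper": 0},
  {"tx": 0, "ty": 0, "tz": 0, "wx": 0, "wy": 0, "wz": 0, "gripper": 0},
])

```text
time: 8.82
position: [0.5607, 0.1926, 0.1635]
tool_rot: [2.205, 2.237, -0.001]
ft_force: [0.5, 1.1, -1.4]
grip_width: 0.422
grip_force: 30.0
```

```bash
python3 -c "
from h import *
s=vision.get_image('side');w=vision.get_image('wrist');to([.561,.206,.163],.02)
# expected: strip top edge of label end, window centre, label top
for n,p in [('capmid',[.561,.2045,.203]),('label',[.562,.2345,.15]),('window',[.561,.303,.15])]: print(n,proj(s,p),proj(w,p))
c=np.zeros((600,800,3),np.uint8);c[:600,:400]=cv2.resize(s['color'][200:350,170:270],(400,600),interpolation=cv2.INTER_CUBIC);c[:300,400:]=cv2.resize(w['color'],(400,300))
cv2.imwrite('pics/j.png',c)"
```

```text
t 8.92 pos [0.5606 0.1931 0.1635] yaw 0.015 w 0.42 gf 30.0 f [-0.2 -0.5 -2.2]
shift mm [12.9  0.6  0.5] turn [ 0.     0.    -0.005]
capmid [223.10390545 229.90262231] [249.1283259  243.57970839]
label [221.81521869 253.11686303] [252.25749925 152.56349473]
window [215.90851359 278.37289349] [252.45461372  14.50121014]
```

View pics/j.png

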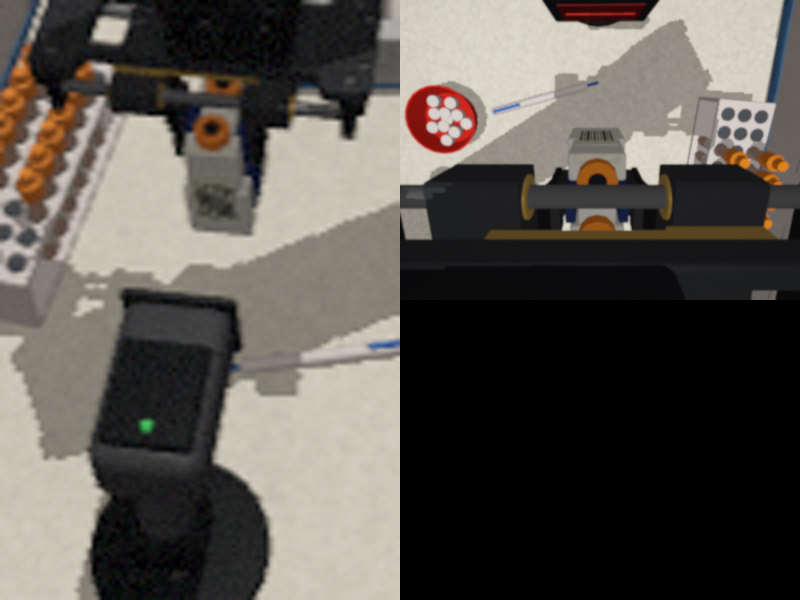

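The cassette is upright and in line with the scanner: in the wrist view its label is at (597,136) and the red glass is at (600,10), level. It is about 81 mm out, so I'm moving 11 mm closer and then settling.

Emit:
jog_arm([
  {"tx": 3, "ty": 0, "tz": 0, "wx": 0, "wy": 0, "wz": 0, "gripper": 0},
  {"tx": 6, "ty": 0, "tz": 0, "wx": 0, "wy": 0, "wz": 0, "gripper": 0},
  {"tx": 9, "ty": 0, "tz": 0, "wx": 0, "wy": 0, "wz": 0, "gripper": 0},
  {"tx": 11, "ty": 0, "tz": 0, "wx": 0, "wy": 0, "wz": 0, "gripper": 0},
  {"tx": 11, "ty": 0, "tz": 0, "wx": 0, "wy": 0, "wz": 0, "gripper": 0},
])

```text
time: 9.33
position: [0.56, 0.2059, 0.1635]
tool_rot: [-2.202, -2.24, -0.0]
ft_force: [0.4, 0.3, -1.8]
grip_width: 0.421
grip_force: 30.0
```

Emit:
jog_arm([
  {"tx": 0, "ty": 0, "tz": 0, "wx": 0, "wy": 0, "wz": 0, "gripper": 0},
  {"tx": 0, "ty": 0, "tz": 0, "wx": 0, "wy": 0, "wz": 0, "gripper": 0},
  {"tx": 0, "ty": 0, "tz": 0, "wx": 0, "wy": 0, "wz": 0, "gripper": 0},
  {"tx": 0, "ty": 0, "tz": 0, "wx": 0, "wy": 0, "wz": 0, "gripper": 0},
  {"tx": 0, "ty": 0, "tz": 0, "wx": 0, "wy": 0, "wz": 0, "gripper": 0},
])

```text
time: 9.75
position: [0.5603, 0.2046, 0.1635]
tool_rot: [2.204, 2.239, -0.0]
ft_force: [-0.0, -0.1, -2.1]
grip_width: 0.42
grip_force: 30.0
```

Emit:
jog_arm([
  {"tx": 0, "ty": 0, "tz": 0, "wx": 0, "wy": 0, "wz": 0, "gripper": 0},
  {"tx": 0, "ty": 0, "tz": 0, "wx": 0, "wy": 0, "wz": 0, "gripper": 0},
  {"tx": 0, "ty": 0, "tz": 0, "wx": 0, "wy": 0, "wz": 0, "gripper": 0},
  {"tx": 0, "ty": 0, "tz": 0, "wx": 0, "wy": 0, "wz": 0, "gripper": 0},
  {"tx": 0, "ty": 0, "tz": 0, "wx": 0, "wy": 0, "wz": 0, "gripper": 0},
])

```text
time: 10.17
position: [0.5603, 0.2048, 0.1635]
tool_rot: [2.204, 2.239, -0.0]
ft_force: [0.6, 0.8, -2.4]
grip_width: 0.426
grip_force: 30.0
```

```bash
python3 -c "
from h import *
to([.561,.206,.163],.02);print(ctrl.close_job())"
```

```text
t 10.17 pos [0.5603 0.2048 0.1635] yaw 0.016 w 0.426 gf 30.0 f [ 0.6  0.8 -2.4]
shift mm [1.2 0.7 0.5] turn [-0.     0.    -0.004]
the job is handed in; nothing more can be done
None
```

I handed the job in at 10.2 s with the orange cassette held still and upright by its pinched catches, its label square to the scanner's glass about 70 mm out by my measurements; no verdict came back.

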